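Set the tubing gap of a peristaltic pump head and shut its guard

ROBOT

A 7-joint arm with a two-finger parallel gripper is mounted at the origin on a cart in front of the work surface, level with it; the furniture and walls round the work are solid. World frame = base frame: x ahead of the robot, y to its left, z up, the work surface at z = 0. Lengths are in m, angles in rad, forces in N, time in s.
With the tool pointing down it reaches from about 0.4 to 0.925 m from the base axis. Payload 4.1 kg.
Tool frame: the origin (TCP) lies where the fingers leave the gripper's body, on its centre line; the fingertips stand 73 mm ahead of it and the grasp point (between the pads) lies 54 mm ahead of it (tcp_to_grasp is the distance from the TCP to the grasp point, in m); y points along the fingers, x is the direction in which the jaws open and shut, and the axes are right-handed (so a half turn about y gives the same grasp; the last joint's range is limited). The gripper opens to 85 mm and grips with 20 to 120 N. Pads are 22 mm wide; open, the fingers measure 114 mm over their backs; the gripper's body (76 mm by 85 mm) begins 54 mm behind the grasp point. The pads swing forward as they close: fully open they stand 13 mm farther back than shut.
Start: joints at [1.07, 0.398, 0.045, 1.537, -0.019, 1.207, -0.051], TCP at [0.254, -0.598, 0.304] pointing down, gripper open.
Joint ranges: [-2.82, 2.82], [-0.49, 2.23], [-1.37, 1.46], [0, 2.46], [-1.36, 4.5], [0.23, 2], [-2.94, 2.94]. Speed limits (rad/s): [2.57, 2.57, 3.14, 3.14, 3.14, 3.14, 3.14].

INTERFACE

Orientations are given as a 3x3 rotation matrix whose columns are the frame's x, y, z axes.
In Python, from cell import * gives the robot as it stands.
- The arm moves only by the tool drive_tool, never from a script. Its argument "rows" is a list that holds one entry, the list of rows, each a list of 7 numbers: the closure in counts, from 0 (fully open) to 255 (shut), then the shift along the tool's x, y, z in m, then the turn, a rotation vector about the tool's x, y, z in rad. In form: [[[grip, x, y, z, rx, ry, rz], ...]]. A call has 1 to 10 rows; each row shifts and turns the commanded pose from where the row before left it, along the tool's axes as they then stand; what a row does not reach is not made up. A row lasts 1/8 s, in which the tool goes at most 62.5 mm and 10.7 degrees, less where a joint would pass 70% of its speed; a pose out of reach is approached as far as the arm can. A call with a gripper value outside its range is refused whole. The fingers move at their own pace and stop on an object; "squeeze" is the grip in N (left out, the last holds). Time passes only in rows, so rows that do not move let the fingers close. It gives the time, the measured TCP pose, the force and the opening at its end, in the units of the state.
- sense(): the state, without advancing time (a new reading comes with each control period).
- camera(name): name is "side" or "top" or "wrist"; returns (picture, depth): 420x560x3 uint8, blue, green, red; 420x560 float32, m along the optical axis (not along the pixel's ray), 0 where there is no reading.
- camera_model(name): a dict with "camera_matrix" (3x3 intrinsics, pixels), "extrinsics" (4x4, takes a point from world to camera coordinates). Camera axes: x right, y down, z forward; pixel columns grow to the right and rows downward; lengths in m; the calibration is good to about 2 mm. A picture is of the moment at which its call begins: read the wrist's pose just before it. camera_model takes no time and is no camera call; for the wrist camera it gives the pose at the moment of the call.
- sign_off(): hands the job in, once; it reports no verdict.
The state is a dict: "clock": time; "q": joint angles; "dq": joint speeds; "effort": joint torques, N m; "eef_pos": TCP position; "tcp_rot": TCP orientation; "wrist_force": force on the tool from outside, world axes, zero at the start; "wrist_torque": the same for the moment, N m; "gripper_width": finger opening in m.
Only numpy, scipy, OpenCV 4.12 (cv2) and the standard library are available. Lean on these libraries where they do the work, as an engineer would, in place of code of your own. Each camera call takes 0.05 s, during which the arm holds its last target.

TASK

Get the pump ready for its next tubing: with a fingertip on the knurled wheel in the pump's deck, roll it until the pressure shoe has closed in on the rotor so far that the shoe's pointer stands level with the tip of the gauge index on the graduated strip. Then push the clear guard over and press it fully shut. Nothing needs to be gripped: do not push the shoe itself, and leave the glassware and other loose things where they stand.

Things in the scene. Friction and masses are not known exactly. Their poses are not given: they have to be found in the camera images.
- pump: White bench peristaltic pump, fixed, 204 mm deep (x) by 132 wide (y), deck 85 mm above the bench. Origin on the bench under its centre; x points from its control panel to its back, y to its left. Turned up to 0.3 rad. On the deck from front to back: knurled wheel, pressure shoe, rotor with three rollers (axis at x = 50 mm, top 24 mm over the deck). Guard hinge on the left edge.
- wheel_top (a point): Topmost point of the steel adjuster wheel, fixed at x = -62, y = 0, z = 99 mm in the pump's frame, axes as the pump's. The wheel stands on edge in a deck slot: radius 28.5 mm, 26 mm wide, axle along the pump's y, 24 coarse ribs 1.5 mm proud across its rim; its top 14 mm (49 mm long) stand above the deck.
- wheel (a joint): Turn of the wheel, rad, 0 to 5.1. Grows as its top is rolled to the back of the pump (+x); a rack moves the shoe 5 mm to the rotor per rad; rolled back it opens again. About 1 N at the rim turns it; it stays where left. A fingertip pressed lightly on top (2 to 10 N) and drawn along the pump's x turns it with the tip (1 rad per 28 mm), 0.5 to 0.9 rad a stroke; lift, go back, repeat.
- shoe: Pressure shoe: curved aluminium block, 74 mm wide, up to 22 mm above the deck, on two guide rods between wheel and rotor; slides along the pump's x, moved only by the wheel. Origin on the deck at the centre of its curve, axes as the pump's; its x in the pump's frame is 24 mm when fully back and 50 mm when it meets the rollers.
- pointer (a point): Tip of the shoe's dark steel pointer, 4 mm wide, which points to the pump's right (-y) and travels with the shoe along the graduated strip right of it, 95 mm above the bench. Axes as the pump's.
- index_tip (a point): The 4 mm wide tip of the brass gauge index on the graduated strip; it points left (+y) at the shoe's pointer, 95 mm above the bench. The index is clamped at another place each time. The gap is set when pointer and index tip have the same x in the pump's frame (axes as the pump's). At the start the pointer stands 10 to 22 mm short of it, on the front side.
- gauge_index: The brass gauge index: a saddle 12 x 11 x 7 mm with a clamp screw, fixed on the graduated strip on the right of the shoe. Origin under it, 4 mm from its tip across the strip; axes as the pump's.
- guard (a joint): Opening of the guard, rad: 0 = shut on the deck, 2.0 to 2.25 at the start (leaning outwards to the pump's left). Turns about the line through guard_hinge along the pump's x. Stiff hinge: stays where left, about 2 N at the lip moves it, so it must be pushed all the way down.
- guard_hinge (a point): Middle of the guard's hinge line on the left edge of the deck, at x = 0, y = 60, z = 90 mm in the pump's frame; axes as the pump's.
- guard_lip (a point): Middle of the black lip along the guard's free edge, on its outer face; moves with the guard. Shut, it lies 117 mm to the pump's right of guard_hinge and 26 mm above it. The guard is a shallow clear cover, 183 mm long along the pump's x, 121 mm from hinge to free edge, 25 mm deep, its outer face flat; shut, it covers wheel, shoe and rotor.
- beaker: White translucent plastic beaker, 62 mm across the rim, 72 mm tall. Loose bystander; origin at the centre of its underside.
- bottle_a: White sample bottle with a screw cap, 71 mm across, 108 mm tall. Loose bystander; origin at the centre of its underside.
- cap: Loose ribbed screw cap, 50 mm across, 26 mm tall. Loose bystander; origin at the centre of its underside.
- dish: Clear petri dish, 60 mm across, 14 mm tall. Loose bystander; origin at the centre of its underside.
- tape: Roll of white tape lying flat, 66 mm across, 19 mm tall. Loose bystander; origin at the centre of its underside.
- jar: Clear glass jar, 69 mm across, 116 mm tall. Loose bystander; origin at the centre of its underside.

How it is judged:
By the outcome, as a careful person would: the job done as asked, in the order asked, and still so for the second after the job is handed in, with the robot touching nothing.
It also fails if it takes over 72 s, if anything falls off the work surface, if the arm or the gripper's body presses on something with over 40 N, if the wrist force passes 120 N, or if a joint passes its speed limit or range.

## Working session

There is one attempt and no reset: what is moved stays moved. The work goes in short steps, Python scripts to look and compute and a tool call to move; the robot and the scene stay as the last step left them, time stands still between calls to the robot, and variables do not carry over. Pictures are saved under pics/ and viewed, and the job is handed in when it is done.

Besides the shell and the picture viewer there is one more tool, called by a JSON object that holds its "api" and its "payload", one argument or row to a line. drive_tool: Moves the arm, as the interface text tells. Its arguments: {"type":"object","properties":{"rows":{"type":"array"},"squeeze":{"type":"number"}},"required":["rows"]}

```bash
ls; mkdir -p pics
python3 - <<'E'
from cell import *
import cv2
s=sense(); print({k:(v if not hasattr(v,'round') else v) for k,v in s.items()})
for n in ["side","top"]:
    p,d=camera(n); cv2.imwrite(f"pics/{n}0.png",p)
    m=camera_model(n); print(n,m)
E
```

```text
pics
{'clock': 0.0, 'q': array([ 1.07001593,  0.39921766,  0.04504091,  1.53789849, -0.01868071,
        1.20689004, -0.05064942]), 'dq': array([-0.00147145,  0.00173629, -0.00058803, -0.00055566,  0.00034673,
       -0.00112094, -0.00059991]), 'effort': array([ 2.61194209e-04, -4.75118673e+01,  1.36486128e+00, -2.54215443e+01,
        1.16894257e-02,  9.56428150e-03,  1.29342041e-05]), 'eef_pos': array([ 0.25401334, -0.59777176,  0.30283866]), 'tcp_rot': array([[ 3.91206432e-01, -9.23341075e-04,  9.20302491e-01],
       [-9.20300811e-01,  1.76556753e-03,  3.91207489e-01],
       [-1.98607414e-03, -9.99998015e-01, -1.59050166e-04]]), 'wrist_force': array([-0.22093486,  0.11328812,  0.48258172]), 'wrist_torque': array([-0.06023474, -0.04163243,  0.02383874]), 'gripper_width': 0.08566719004625381}
side {'camera_matrix': array([[463.42225893,   0.        , 288.70917617],
       [  0.        , 463.42225893, 210.10529546],
       [  0.        ,   0.        ,   1.        ]]), 'extrinsics': array([[-0.93249196, -0.36079777,  0.01684377,  0.46820276],
       [-0.23012497,  0.55752748, -0.79762498,  0.23873988],
       [ 0.27839045, -0.74765505, -0.60291847,  1.35707128],
       [ 0.        ,  0.        ,  0.        ,  1.        ]])}
top {'camera_matrix': array([[507.63428979,   0.        , 294.00973535],
       [  0.        , 507.63428979, 211.86812047],
       [  0.        ,   0.        ,   1.        ]]), 'extrinsics': array([[ 2.09890596e-02, -9.99765295e-01,  5.36792846e-03,
        -6.91016325e-02],
       [-9.83689769e-01, -2.16103490e-02, -1.78570522e-01,
         5.58130083e-01],
       [ 1.78644613e-01, -1.53234898e-03, -9.83912473e-01,
         1.62651165e+00],
       [ 0.00000000e+00,  0.00000000e+00,  0.00000000e+00,
         1.00000000e+00]])}
```

View pics/side0.png

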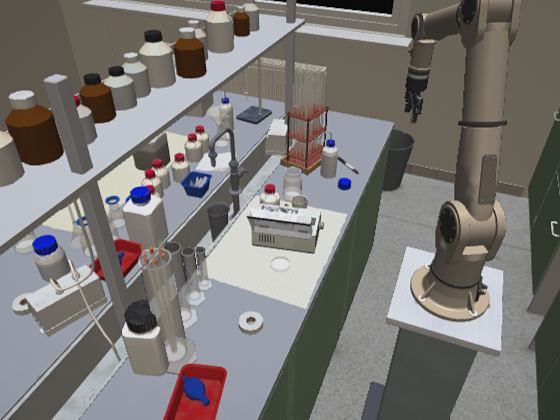

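View pics/top0.png

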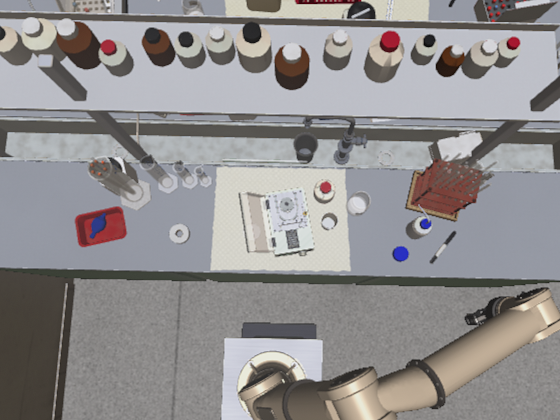

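Run:
```python
import cv2
t=cv2.imread("pics/top0.png"); s=cv2.imread("pics/side0.png")
cv2.imwrite("pics/top0c.png",cv2.resize(t[165:275,220:365],None,fx=5.5,fy=5.4,interpolation=cv2.INTER_CUBIC)[:600,:800])
cv2.imwrite("pics/side0c.png",cv2.resize(s[170:280,220:350],None,fx=5.4,fy=5.4,interpolation=cv2.INTER_CUBIC)[:600,:800])
```

```text
(no output)
```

View pics/top0c.png

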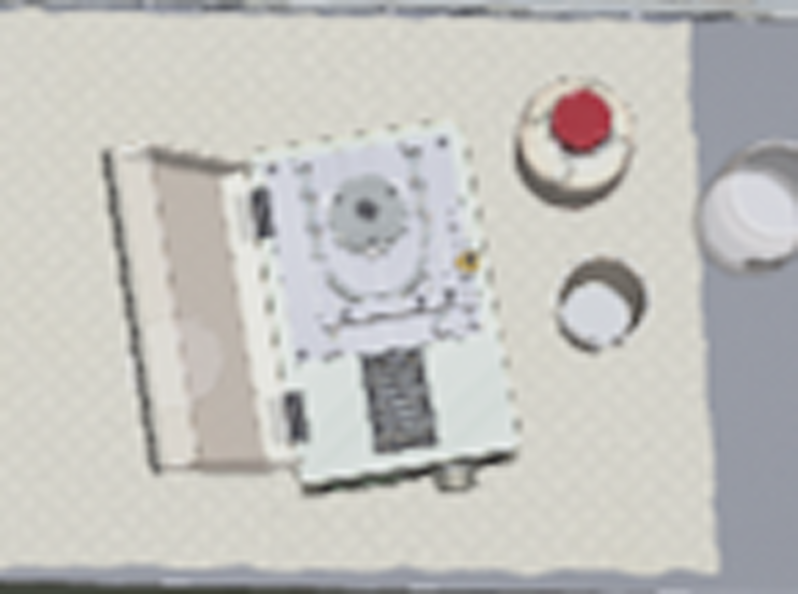

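View pics/side0c.png

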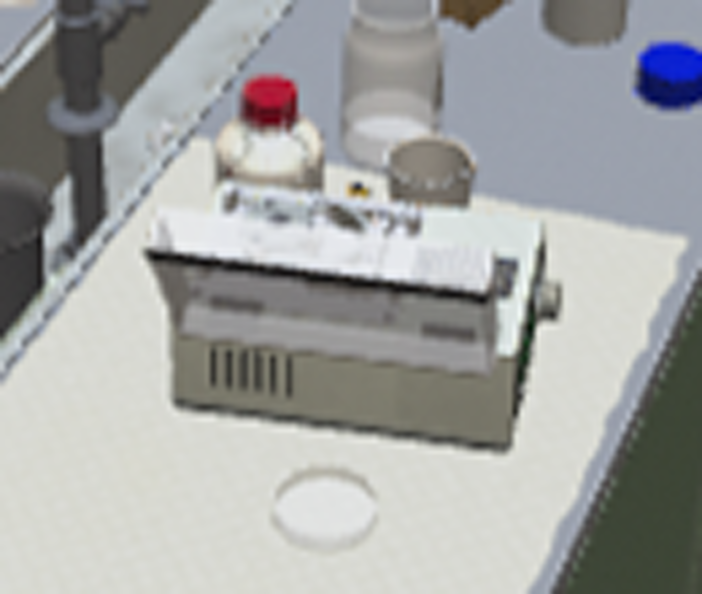

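```bash
cat > h.py <<'E'
import numpy as np, cv2
from cell import *
def ray(m,uv):
    K=m["camera_matrix"];T=m["extrinsics"];R=T[:3,:3];t=T[:3,3]
    c=-R.T@t; d=R.T@np.linalg.inv(K)@np.array([uv[0],uv[1],1.]); return c,d
def onz(m,uv,z):
    c,d=ray(m,uv); return c+d*(z-c[2])/d[2]
def proj(m,p):
    K=m["camera_matrix"];T=m["extrinsics"]; q=K@(T[:3,:3]@np.asarray(p)+T[:3,3]); return q[:2]/q[2]
E
python3 - <<'E'
from h import *
np.set_printoptions(precision=4,suppress=True)
m=camera_model("top")
f=lambda x,y:(220+(x+.5)/5.5-.5,165+(y+.5)/5.4-.5)
w=onz(m,f(400,402),.099);r=onz(m,f(368,212),.109); 
print(w,r,np.linalg.norm((r-w)[:2]),np.arctan2((r-w)[1],(r-w)[0]))
# deck corners
for n,c in dict(fr=(520,455),fl=(303,487),br=(462,125),bl=(243,160)).items(): print(n,onz(m,f(*c),.085))
print('idx',onz(m,f(466,262),.095))
for n,c in dict(beaker=(603,305)).items(): print(n,onz(m,f(*c),.072))
print(onz(m,f(582,120),.108), onz(m,f(130,310),.15))
E
```

```text
[ 0.4629 -0.0535  0.099 ] [ 0.5743 -0.0325  0.109 ] 0.11342408861134325 0.18640778338816552
fr [ 0.4346 -0.1238  0.085 ]
fl [0.413  0.0016 0.085 ]
br [ 0.6339 -0.0866  0.085 ]
bl [0.6094 0.0425 0.085 ]
idx [ 0.5481 -0.0902  0.095 ]
beaker [ 0.5277 -0.1722  0.072 ]
[ 0.6332 -0.1563  0.108 ] [0.5061 0.0993 0.15  ]
```

{"api": "drive_tool", "payload": {
  "rows": [
    [[255,-0.042,0,0.0406,0,0,0],[255,-0.042,0,0.0406,0,0,0],[255,-0.042,0,0.0406,0,0,0],[255,-0.042,0,0.0406,0,0,0],[255,-0.042,0,0.0406,0,0,0],[255,-0.042,0,0.0406,0,0,0],[255,-0.042,0,0.0406,0,0,0],[255,-0.042,0,0.0406,0,0,0],[255,-0.042,0,0.0406,0,0.108,0],[255,-0.042,0,0.0406,0,0.108,0]]
  ]
}}

```text
clock: 1.35
eef_pos: [0.4693, -0.0538, 0.3038]
tcp_rot: [[0.181, -0.0, 0.983], [-0.983, -0.001, 0.181], [0.001, -1.0, -0.0]]
wrist_force: [0.5, -1.3, 0.3]
gripper_width: 0.0
```

```bash
cat >> h.py <<'E'
np.set_printoptions(precision=4,suppress=True)
PW=np.array([.524,-.042,0]); YAW=.187
def Rp(): c,s=np.cos(YAW),np.sin(YAW); return np.array([[c,-s,0],[s,c,0],[0,0,1]])
def toP(p): return Rp().T@(np.asarray(p)-PW)
def toW(p): return PW+Rp()@np.asarray(p)
def st():
    s=sense(); print(round(s["clock"],2),'tcp',s["eef_pos"],'tipP',toP(s["eef_pos"]+.073*s["tcp_rot"][:,1])*1000,'F',s["wrist_force"],'w',round(s["gripper_width"],4)); print(s["tcp_rot"]); return s
E
python3 - <<'E'
from h import *
st(); m=camera_model("wrist"); p,d=camera("wrist"); cv2.imwrite("pics/w1.png",p); print(m)
E
```

```text
1.35 tcp [ 0.4693 -0.0538  0.3038] tipP [-55.9285  -1.45   230.7886] F [ 0.5027 -1.2961  0.2955] w 0.0
[[ 0.1811 -0.0001  0.9835]
 [-0.9835 -0.0006  0.1811]
 [ 0.0006 -1.     -0.0002]]
{'camera_matrix': array([[370.5239,   0.    , 283.0979],
       [  0.    , 370.5239, 219.7908],
       [  0.    ,   0.    ,   1.    ]]), 'extrinsics': array([[ 0.1824, -0.9832,  0.0006, -0.1388],
       [-0.9377, -0.1738,  0.3008,  0.3932],
       [-0.2956, -0.0554, -0.9537,  0.5156],
       [ 0.    ,  0.    ,  0.    ,  1.    ]])}
```

View pics/w1.png

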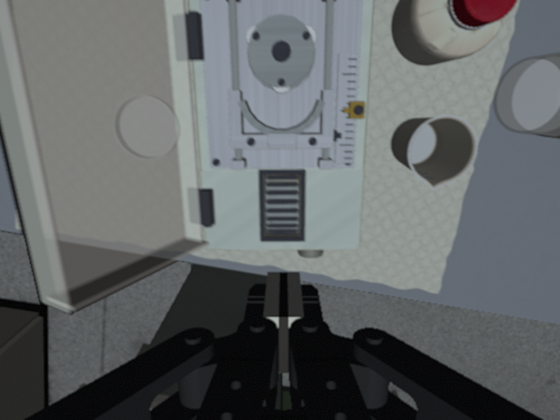

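Run:
```python
import cv2
t=cv2.imread("pics/w1.png")
cv2.imwrite("pics/w1c.png",cv2.resize(t[50:150,310:380],None,fx=6,fy=6,interpolation=cv2.INTER_CUBIC))
cv2.imwrite("pics/w1d.png",cv2.resize(t[0:260,180:380],None,fx=2.3,fy=2.3,interpolation=cv2.INTER_CUBIC))
```

```text
(no output)
```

View pics/w1c.png

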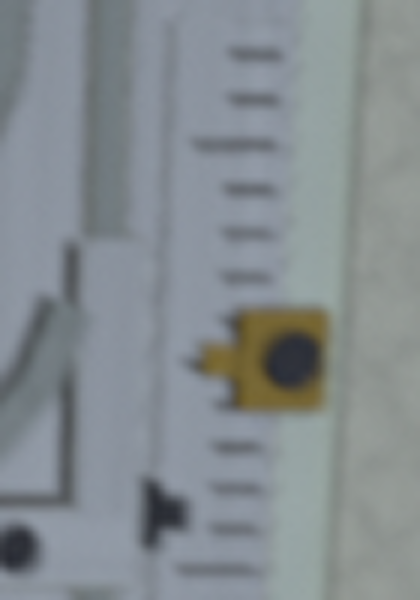

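View pics/w1d.png

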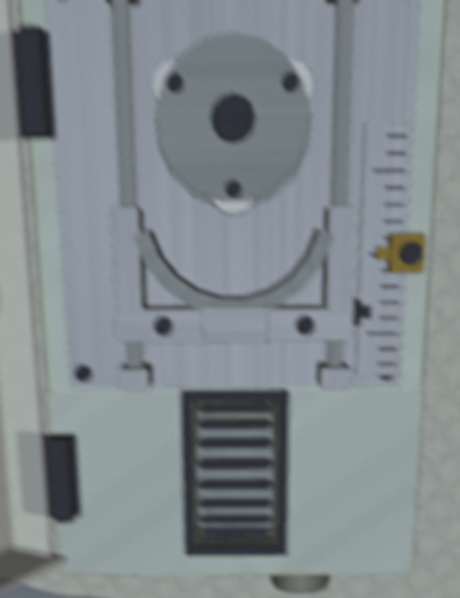

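Run:
```python
from h import *
m=camera_model("wrist")
f=lambda x,y:(310+(x+.5)/6-.5,50+(y+.5)/6-.5)
g=lambda x,y:(180+(x+.5)/2.3-.5,(y+.5)/2.3-.5)
r=onz(m,g(232,117),.109); w=onz(m,g(236,470),.085)  # slot
fr=onz(m,g(412,573),.085); fl=onz(m,g(52,571),.085)
dd=r-w; print('rotor',r,'slot',w,np.hypot(*dd[:2]),np.arctan2(dd[1],dd[0]), 'front edge yaw',np.arctan2(*( (fr-fl)[[0]],-(fr-fl)[[1]])))
P=onz(m,f(186,514),.095);I=onz(m,f(190,361),.095)
print(toP(P)*1e3,toP(I)*1e3,toP(I)[0]-toP(P)[0])
print(toP(r),toP(w),toP(onz(m,g(236,395),.085)),toP(onz(m,g(236,552),.085)),toP(fr),toP(fl))
p1=onz(m,f(255,53),.09);p2=onz(m,f(235,527),.09);print('ticks',np.hypot(*(p1-p2)[:2]), np.arctan2(*(p1-p2)[1::-1]))
```

```text
rotor [ 0.5825 -0.0211  0.109 ] slot [ 0.4742 -0.043   0.085 ] 0.11053564766757015 0.19938035072591365 front edge yaw [0.1873]
[  6.1406 -34.5386  95.    ] [ 24.1538 -34.1186  95.    ] 0.018013187780530064
[0.0614 0.0096 0.109 ] [-0.0491  0.0083  0.085 ] [-0.0226  0.0084  0.085 ] [-0.0798  0.0082  0.085 ] [-0.0875 -0.0559  0.085 ] [-0.0875  0.0752  0.085 ]
ticks 0.054752498532597824 0.20048712695929952
```

Run:
```python
from h import *
s=st(); m=camera_model("wrist"); print(m["extrinsics"])
p,d=camera("wrist"); cv2.imwrite("pics/w2.png",p);np.save("w2d.npy",d);np.save("w2T.npy",m["extrinsics"])
print(proj(m,s["eef_pos"]+.073*s["tcp_rot"][:,1]))
p0=cv2.imread("pics/w1.png");print(np.abs(p.astype(int)-p0).mean())
t,td=camera("top");cv2.imwrite("pics/t2.png",t);mt=camera_model("top")
print('tip in top',proj(mt,s["eef_pos"]+.073*s["tcp_rot"][:,1]),proj(mt,s["eef_pos"]))
print(mt["extrinsics"])
st()
```

```text
1.4 tcp [ 0.4728 -0.0449  0.3044] tipP [-50.5086   7.0571 231.3669] F [4.4702 6.2406 0.9832] w -0.0002
[[ 0.1888  0.0042  0.982 ]
 [-0.982   0.006   0.1888]
 [-0.0051 -1.      0.0053]]
[[ 0.19   -0.9818 -0.0052 -0.1325]
 [-0.9376 -0.1831  0.2955  0.3989]
 [-0.2911 -0.0513 -0.9553  0.5161]
 [ 0.      0.      0.      1.    ]]
[282.681  293.7867]
13.152748015873016
tip in top [289.3952 229.8101] [289.4571 226.1487]
[[ 0.021  -0.9998  0.0054 -0.0691]
 [-0.9837 -0.0216 -0.1786  0.5581]
 [ 0.1786 -0.0015 -0.9839  1.6265]
 [ 0.      0.      0.      1.    ]]
1.5 tcp [ 0.4701 -0.0521  0.3037] tipP [-54.8021   0.1967 230.7438] F [-0.603  -1.6533  0.2968] w -0.0001
[[ 0.1921  0.      0.9814]
 [-0.9814  0.001   0.1921]
 [-0.0009 -1.      0.0002]]
```

View pics/t2.png

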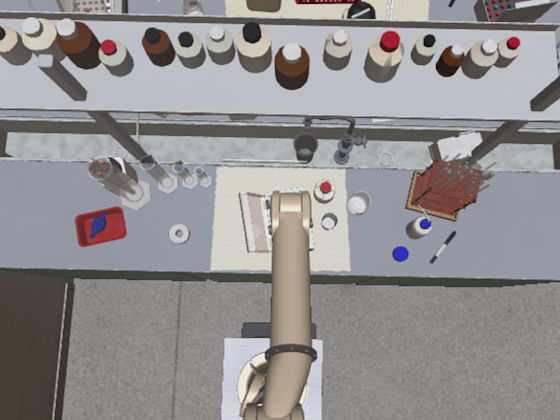

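View pics/w2.png

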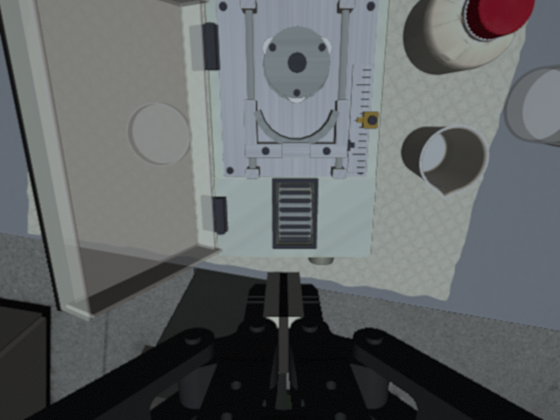

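Run:
```python
from h import *
m=camera_model("wrist"); 
m1=dict(m);m1["extrinsics"]=np.array([[ 0.1824, -0.9832,  0.0006, -0.1388],[-0.9377, -0.1738,  0.3008,  0.3932],[-0.2956, -0.0554, -0.9537,  0.5156],[0,0,0,1]])
f=lambda x,y:(310+(x+.5)/6-.5,50+(y+.5)/6-.5)
g=lambda x,y:(180+(x+.5)/2.3-.5,(y+.5)/2.3-.5)
def rep(m,r,w,P,I):
    r=onz(m,r,.109);w=onz(m,w,.085);P=onz(m,P,.095);I=onz(m,I,.095);d=r-w
    print(r,w,np.hypot(*d[:2]),np.arctan2(d[1],d[0]),toP(P),toP(I))
rep(m1,g(232,117),g(236,472),f(186,514),f(190,361))
m2=dict(m);m2["extrinsics"]=np.load("w2T.npy")
rep(m2,(296.5,63),(295.5,213.5),(355,146),(355.5,120.5))
```

```text
[ 0.5783 -0.0321  0.109 ] [ 0.4692 -0.0534  0.085 ] 0.11110649120215726 0.19275893460665963 [-0.0003 -0.0441  0.095 ] [ 0.0177 -0.0438  0.095 ]
[ 0.5771 -0.0329  0.109 ] [ 0.4685 -0.055   0.085 ] 0.11089508519137647 0.2009223262180597 [-0.0016 -0.0456  0.095 ] [ 0.0167 -0.0449  0.095 ]
```

{"api": "drive_tool", "payload": {
  "rows": [
    [[255,0,0.02,-0.0077,0,0,0],[255,0,0.035,-0.0077,0,0,0],[255,0,0.03,0,0,0,0],[255,0,0.02,0,0,0,0],[255,0,0.01,0,0,0,0],[255,0,0,0,0,0,0],[255,0,0,0,0,0,0],[255,0,0,0,0,0,0]]
  ]
}}

```text
clock: 2.5
eef_pos: [0.4548, -0.0584, 0.1897]
tcp_rot: [[0.185, 0.002, 0.983], [-0.983, -0.0, 0.185], [0.001, -1.0, 0.002]]
wrist_force: [-0.1, 0.1, 0.1]
gripper_width: -0.0002
```

```bash
sed -i 's/^PW=.*/PW=np.array([.528,-.042,0]); YAW=.191/' h.py
python3 - <<'E'
from h import *
s=st(); m=camera_model("wrist");p,d=camera("wrist"); cv2.imwrite("pics/w3.png",p);np.save("w3T.npy",m["extrinsics"]);st()
E
```

```text
2.5 tcp [ 0.4548 -0.0584  0.1897] tipP [-74.9108  -2.2778 116.6901] F [-0.1239  0.1147  0.1345] w -0.0002
[[ 0.1848  0.0017  0.9828]
 [-0.9828 -0.0004  0.1848]
 [ 0.0007 -1.      0.0016]]
2.55 tcp [ 0.4547 -0.0584  0.1896] tipP [-74.9962  -2.2436 116.5942] F [-0.0429 -0.8164  0.5369] w -0.0001
[[ 0.1848  0.0015  0.9828]
 [-0.9828 -0.0004  0.1848]
 [ 0.0007 -1.      0.0014]]
```

View pics/w3.png

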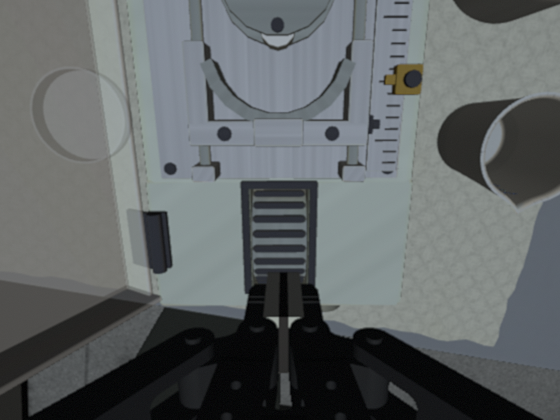

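{"api": "drive_tool", "payload": {
  "rows": [
    [[255,-0.002,0.008,0,0,0,0],[255,0,0.007,0,0,0,0],[255,0,0.002,0,0,0,0],[255,0,0.001,0,0,0,0],[255,0,0,0,0,0,0]]
  ]
}}

```text
clock: 3.18
eef_pos: [0.454, -0.0564, 0.1709]
tcp_rot: [[0.185, 0.0, 0.983], [-0.983, -0.0, 0.185], [0.0, -1.0, 0.0]]
wrist_force: [0.4, -0.2, 0.2]
gripper_width: 0.0001
```

{"api": "drive_tool", "payload": {
  "rows": [
    [[255,0,0.001,0,0,0,0],[255,0,0.001,0,0,0,0],[255,0,0,0,0,0,0]]
  ]
}}

```text
clock: 3.55
eef_pos: [0.4543, -0.0564, 0.1703]
tcp_rot: [[0.185, 0.001, 0.983], [-0.983, -0.001, 0.185], [0.001, -1.0, 0.0]]
wrist_force: [-3.8, 0.8, 12.2]
gripper_width: 0.0
```

{"api": "drive_tool", "payload": {
  "rows": [
    [[255,0,-0.0007,0.002,0,0,0],[255,0,-0.0005,0.003,0,0,0]]
  ]
}}

```text
clock: 3.8
eef_pos: [0.4592, -0.0554, 0.1713]
tcp_rot: [[0.185, 0.001, 0.983], [-0.983, -0.001, 0.185], [0.001, -1.0, 0.001]]
wrist_force: [-1.8, -0.0, 6.7]
gripper_width: -0.0
```

{"api": "drive_tool", "payload": {
  "rows": [
    [[255,0,-0.0004,0.003,0,0,0],[255,0,-0.0002,0.003,0,0,0],[255,0,0,0.003,0,0,0]]
  ]
}}

```text
clock: 4.18
eef_pos: [0.4681, -0.0538, 0.1714]
tcp_rot: [[0.185, 0.001, 0.983], [-0.983, -0.0, 0.185], [0.0, -1.0, 0.001]]
wrist_force: [-2.1, 0.4, 7.0]
gripper_width: -0.0003
```

{"api": "drive_tool", "payload": {
  "rows": [
    [[255,0,0,0.003,0,0,0],[255,0,0.0002,0.003,0,0,0],[255,0,0.0003,0.003,0,0,0]]
  ]
}}

```text
clock: 4.55
eef_pos: [0.477, -0.0521, 0.1704]
tcp_rot: [[0.185, 0.001, 0.983], [-0.983, -0.0, 0.185], [0.0, -1.0, 0.001]]
wrist_force: [-0.9, 0.2, 4.0]
gripper_width: 0.0001
```

Run:
```python
from h import *
s=st(); m=camera_model("wrist");p,d=camera("wrist"); cv2.imwrite("pics/w4.png",p);np.save("w4T.npy",m["extrinsics"]);st()
cv2.imwrite("pics/w4c.png",cv2.resize(p[0:300,180:440],None,fx=2,fy=2,interpolation=cv2.INTER_CUBIC))
```

```text
4.55 tcp [ 0.477  -0.0521  0.1704] tipP [-51.9783  -0.2336  97.4436] F [-0.8535  0.1675  4.007 ] w 0.0001
[[ 0.1848  0.0008  0.9828]
 [-0.9828 -0.0002  0.1848]
 [ 0.0003 -1.      0.0007]]
4.6 tcp [ 0.4772 -0.052   0.1703] tipP [-51.654   -0.2104  97.3431] F [ 0.7329 -0.3365  4.568 ] w -0.0001
[[ 0.185   0.0011  0.9827]
 [-0.9827 -0.0001  0.185 ]
 [ 0.0002 -1.      0.001 ]]
```

View pics/w4c.png

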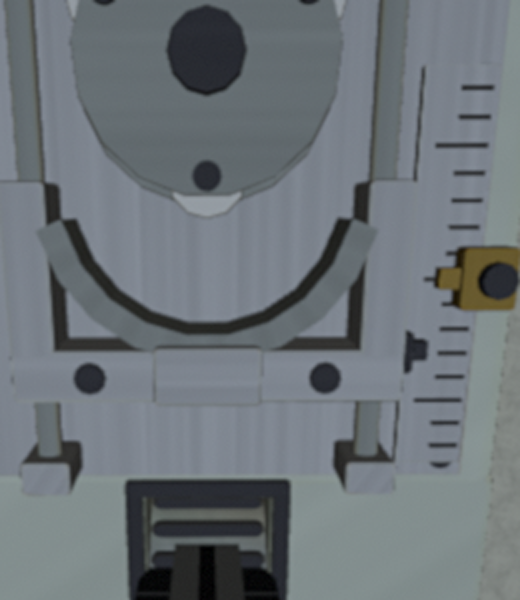

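```bash
cat >> h.py <<'E'
def gap(T,P,I):
    m=dict(camera_model("wrist")); m["extrinsics"]=T
    a=toP(onz(m,P,.095))*1e3;b=toP(onz(m,I,.095))*1e3; print('ptr',a,'idx',b,'gap',(b-a)[0])
E
python3 - <<'E'
from h import *
gap(np.load("w3T.npy"),(381,125),(384.5,79.5))
gap(np.load("w4T.npy"),(393.4,174.3),(398,138.9))
E
```

```text
ptr [ -5.6408 -44.9456  95.    ] idx [ 12.7258 -45.0222  95.    ] gap 18.366519824200722
ptr [ -0.6036 -44.2181  95.    ] idx [ 13.1311 -44.8129  95.    ] gap 13.734719363542238
```

{"api": "drive_tool", "payload": {
  "rows": [
    [[255,0,-0.01,0,0,0,0],[255,0,0,-0.011,0,0,0],[255,0,0.004,-0.011,0,0,0],[255,0,0.0066,0,0,0,0],[255,0,-0.0003,0.002,0,0,0],[255,0,-0.0006,0.004,0,0,0],[255,0,-0.0004,0.005,0,0,0],[255,0,0,0.005,0,0,0],[255,0,0.0003,0.004,0,0,0],[255,0,0.0004,0.002,0,0,0]]
  ]
}}

```text
clock: 5.85
eef_pos: [0.4777, -0.0522, 0.1709]
tcp_rot: [[0.185, 0.003, 0.983], [-0.983, -0.0, 0.185], [0.001, -1.0, 0.002]]
wrist_force: [1.3, -0.4, 6.4]
gripper_width: -0.0003
```

```bash
cat > look.py <<'E'
import sys
from h import *
n=sys.argv[1]
s=st(); m=camera_model("wrist");p,d=camera("wrist"); cv2.imwrite(f"pics/{n}.png",p);np.save(f"{n}T.npy",m["extrinsics"])
cv2.imwrite(f"pics/{n}c.png",cv2.resize(p[70:220,320:460],None,fx=4,fy=4,interpolation=cv2.INTER_CUBIC))
E
python3 look.py w5
```

```text
5.85 tcp [ 0.4777 -0.0522  0.1709] tipP [-51.1685  -0.4817  97.9002] F [ 1.3474 -0.3949  6.3627] w -0.0003
[[ 0.1848  0.0026  0.9828]
 [-0.9828 -0.0004  0.1848]
 [ 0.0008 -1.      0.0025]]
```

View pics/w5c.png

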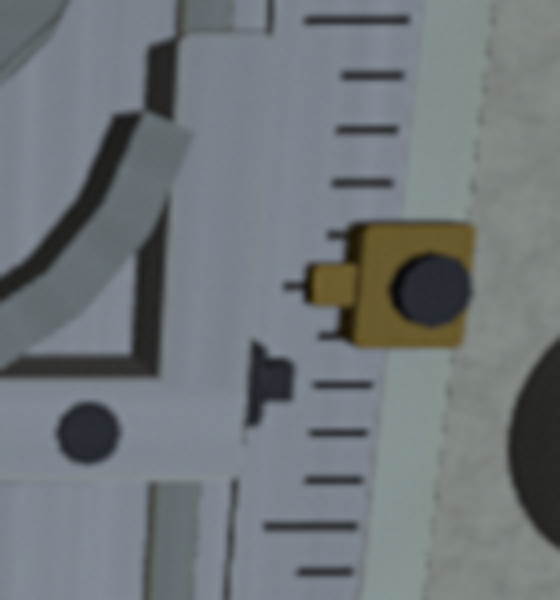

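```bash
cat >> h.py <<'E'
def gapc(n,P,I): gap(np.load(n+"T.npy"),*[(320+(a+.5)/4-.5,70+(b+.5)/4-.5) for a,b in (P,I)])
E
python3 -c "
from h import *
gapc('w5',(292,380),(308,284.5))"
```

```text
ptr [  3.9384 -44.0464  95.    ] idx [ 13.1757 -44.8145  95.    ] gap 9.237311502900406
```

{"api": "drive_tool", "payload": {
  "rows": [
    [[255,0,-0.01,0,0,0,0],[255,0,0,-0.011,0,0,0],[255,0,0.004,-0.011,0,0,0],[255,0,0.0066,0,0,0,0],[255,0,-0.0003,0.002,0,0,0],[255,0,-0.0006,0.004,0,0,0],[255,0,-0.0004,0.005,0,0,0],[255,0,0,0.005,0,0,0],[255,0,0.0003,0.004,0,0,0],[255,0,0.0004,0.002,0,0,0]]
  ]
}}

```text
clock: 7.15
eef_pos: [0.477, -0.0521, 0.1704]
tcp_rot: [[0.185, 0.001, 0.983], [-0.983, -0.0, 0.185], [0.0, -1.0, 0.001]]
wrist_force: [-0.6, -0.2, 6.0]
gripper_width: 0.0001
```

```bash
python3 look.py w6
```

```text
7.15 tcp [ 0.477  -0.0521  0.1704] tipP [-51.8826  -0.2838  97.4011] F [-0.5567 -0.1969  6.0478] w 0.0001
[[ 0.1848  0.0009  0.9828]
 [-0.9828 -0.0002  0.1848]
 [ 0.0004 -1.      0.0009]]
```

View pics/w6c.png

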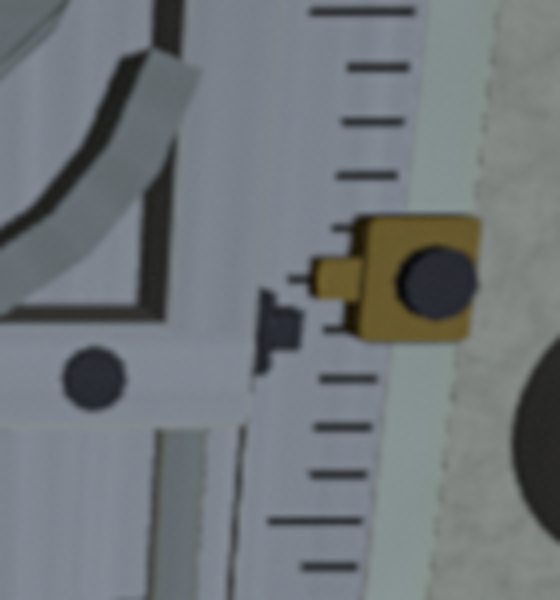

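```bash
python3 -c "
from h import *
gapc('w6',(299,328),(314,278))"
```

```text
ptr [  8.3718 -43.9024  95.    ] idx [ 13.1297 -44.9337  95.    ] gap 4.757966024211536
```

{"api": "drive_tool", "payload": {
  "rows": [
    [[255,0,-0.01,0,0,0,0],[255,0,0,-0.011,0,0,0],[255,0,0.004,-0.011,0,0,0],[255,0,0.0066,0,0,0,0],[255,0,-0.0003,0.002,0,0,0],[255,0,-0.0006,0.004,0,0,0],[255,0,-0.0004,0.005,0,0,0],[255,0,0,0.003,0,0,0],[255,0,0,0.002,0,0,0],[255,0,0,0,0,0,0]]
  ]
}}

```text
clock: 8.45
eef_pos: [0.4712, -0.0534, 0.1714]
tcp_rot: [[0.185, 0.001, 0.983], [-0.983, -0.0, 0.185], [0.001, -1.0, 0.001]]
wrist_force: [-0.9, -0.4, 7.4]
gripper_width: 0.0002
```

```bash
python3 look.py w7
```

```text
8.45 tcp [ 0.4712 -0.0534  0.1714] tipP [-57.8898  -0.44    98.3663] F [-0.8829 -0.4095  7.4301] w 0.0002
[[ 0.1847  0.0012  0.9828]
 [-0.9828 -0.0005  0.1847]
 [ 0.0007 -1.      0.0011]]
```

View pics/w7c.png

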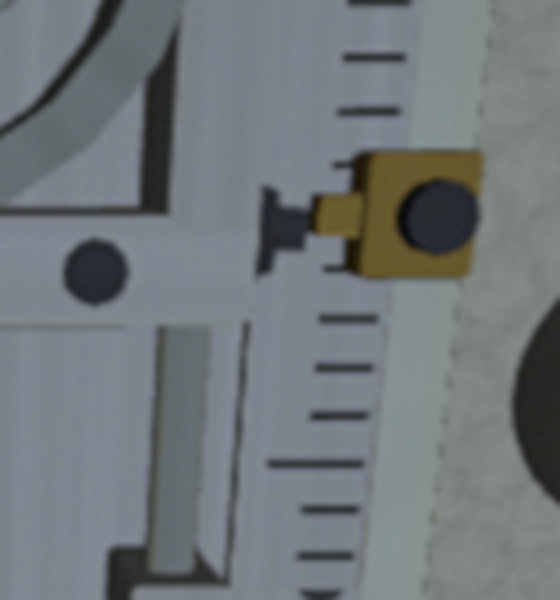

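```bash
cat > edge.py <<'E'
import sys
from h import *
n=sys.argv[1]; p=cv2.imread(f"pics/{n}.png").astype(int); 
T=np.load(n+"T.npy"); m=dict(camera_model("wrist"));m["extrinsics"]=T
b,g,r=p[...,0],p[...,1],p[...,2]
# predicted index tip location
brass=((r-b)>40).astype(np.uint8)
k,l,s,c=cv2.connectedComponentsWithStats(brass); j=1+np.argmax(s[1:,4]); x,y,w,h,_=s[j]; print('brass bbox',x,y,w,h)
# per-column subpixel vertical centroid of a weight
def prof(cols,wt,r0,r1):
    out=[]
    for u in cols:
        ww=np.clip(wt[r0:r1,u],0,None); 
        out.append((u,(ww*np.arange(r0,r1)).sum()/max(ww.sum(),1e-9),ww.sum()))
    return np.array(out)
wb=(r-b).astype(float); print('brass tip cols'); A=prof(range(x-2,x+14),np.where(wb>15,wb,0),y-1,y+h+1); print(A)
gray=p.mean(2); bg=np.median(gray[y-10:y+h+30,x-14:x-2]); wd=np.where(gray<bg-35,bg-gray,0)
r0=int(sys.argv[2]);r1=int(sys.argv[3]); B=prof(range(x-16,x+2),wd,r0,r1); print('ptr',bg);print(B)
E
python3 edge.py w7 115 142
```

```text
brass bbox 399 108 41 31
brass tip cols
[[ 397.        0.        0.    ]
 [ 398.      124.5773   97.    ]
 [ 399.      123.9278  360.    ]
 [ 400.      123.6762  522.    ]
 [ 401.      123.4965  566.    ]
 [ 402.      123.4311  566.    ]
 [ 403.      123.4415  564.    ]
 [ 404.      123.4458  563.    ]
 [ 405.      123.4912  568.    ]
 [ 406.      123.5997  617.    ]
 [ 407.      125.3706  804.    ]
 [ 408.      125.4789  877.    ]
 [ 409.      123.8816 1064.    ]
 [ 410.      125.0447 1142.    ]
 [ 411.      125.4788 1318.    ]
 [ 412.      124.6334 1585.    ]]
ptr 132.0
[[ 383.        0.        0.    ]
 [ 384.      135.331   382.6667]
 [ 385.      128.7197 1478.    ]
 [ 386.      127.2892 1942.    ]
 [ 387.      126.7442 1815.3333]
 [ 388.      125.6346 1495.    ]
 [ 389.      125.4567 1162.    ]
 [ 390.      126.5524  954.    ]
 [ 391.      126.8879  898.3333]
 [ 392.      126.8949  894.6667]
 [ 393.      126.9048  896.    ]
 [ 394.      126.959   903.    ]
 [ 395.      126.7663  827.3333]
 [ 396.      125.2804  596.6667]
 [ 397.      124.2818  687.3333]
 [ 398.      123.1912  938.    ]
 [ 399.      122.7729  841.    ]
 [ 400.      122.6888  622.3333]]
```

Run:
```python
from h import *
gap(np.load("w7T.npy"),(393,126.9),(402.5,123.45))
p=cv2.imread("pics/w7.png").astype(int)
for u in (392,394,402,404): print(u,[tuple(p[v,u]) for v in range(115,137)])
```

```text
ptr [ 11.6462 -43.0157  95.    ] idx [ 12.9139 -46.5398  95.    ] gap 1.2676454311752163
392 [(np.int64(142), np.int64(132), np.int64(125)), (np.int64(143), np.int64(133), np.int64(126)), (np.int64(143), np.int64(133), np.int64(126)), (np.int64(143), np.int64(134), np.int64(126)), (np.int64(146), np.int64(136), np.int64(128)), (np.int64(141), np.int64(131), np.int64(124)), (np.int64(108), np.int64(101), np.int64(95)), (np.int64(70), np.int64(63), np.int64(60)), (np.int64(52), np.int64(45), np.int64(42)), (np.int64(49), np.int64(42), np.int64(39)), (np.int64(52), np.int64(45), np.int64(43)), (np.int64(52), np.int64(45), np.int64(42)), (np.int64(51), np.int64(44), np.int64(42)), (np.int64(51), np.int64(44), np.int64(41)), (np.int64(51), np.int64(44), np.int64(42)), (np.int64(47), np.int64(41), np.int64(39)), (np.int64(55), np.int64(49), np.int64(45)), (np.int64(87), np.int64(81), np.int64(77)), (np.int64(127), np.int64(119), np.int64(112)), (np.int64(143), np.int64(134), np.int64(125)), (np.int64(143), np.int64(133), np.int64(126)), (np.int64(141), np.int64(131), np.int64(124))]
394 [(
[... 2331 characters left out ...]
nt64(106)), (np.int64(48), np.int64(92), np.int64(106)), (np.int64(48), np.int64(92), np.int64(106)), (np.int64(47), np.int64(91), np.int64(105)), (np.int64(48), np.int64(91), np.int64(105)), (np.int64(44), np.int64(89), np.int64(103)), (np.int64(44), np.int64(91), np.int64(105)), (np.int64(70), np.int64(103), np.int64(113)), (np.int64(120), np.int64(121), np.int64(119)), (np.int64(138), np.int64(128), np.int64(121)), (np.int64(140), np.int64(129), np.int64(122)), (np.int64(139), np.int64(129), np.int64(121)), (np.int64(139), np.int64(129), np.int64(122)), (np.int64(141), np.int64(131), np.int64(124)), (np.int64(132), np.int64(123), np.int64(116)), (np.int64(87), np.int64(81), np.int64(77))]
```

{"api": "drive_tool", "payload": {
  "rows": [
    [[255,0,0.0001,0.003,0,0,0],[255,0,0.0002,0.002,0,0,0],[255,0,0,0,0,0,0],[255,0,0,0,0,0,0]]
  ]
}}

```text
clock: 9.0
eef_pos: [0.4765, -0.0524, 0.1712]
tcp_rot: [[0.185, 0.003, 0.983], [-0.983, -0.0, 0.185], [0.001, -1.0, 0.002]]
wrist_force: [-0.6, 0.7, 6.2]
gripper_width: -0.0002
```

```bash
python3 look.py w8;  python3 edge.py w8 120 150
```

```text
9.0 tcp [ 0.4765 -0.0524  0.1712] tipP [-52.3148  -0.4561  98.1603] F [-0.5954  0.7107  6.1638] w -0.0002
[[ 0.1848  0.0026  0.9828]
 [-0.9828 -0.0003  0.1848]
 [ 0.0008 -1.      0.0025]]
brass bbox 398 123 41 31
brass tip cols
[[ 396.        0.        0.    ]
 [ 397.      138.2118  170.    ]
 [ 398.      138.0746  389.    ]
 [ 399.      138.0126  557.    ]
 [ 400.      137.8395  592.    ]
 [ 401.      137.7556  585.    ]
 [ 402.      137.7453  581.    ]
 [ 403.      137.7737  579.    ]
 [ 404.      137.8231  588.    ]
 [ 405.      137.931   609.    ]
 [ 406.      139.6042  801.    ]
 [ 407.      139.8386  849.    ]
 [ 408.      138.5527 1062.    ]
 [ 409.      139.95   1161.    ]
 [ 410.      139.9422 1385.    ]
 [ 411.      138.7794 1623.    ]]
ptr 132.0
[[ 382.        0.        0.    ]
 [ 383.      148.1238  142.6667]
 [ 384.      141.6002 1189.6667]
 [ 385.      139.5472 1820.6667]
 [ 386.      138.9391 1838.6667]
 [ 387.      138.1415 1589.6667]
 [ 388.      137.3175 1192.6667]
 [ 389.      138.4945  972.    ]
 [ 390.      138.8556  900.3333]
 [ 391.      138.8783  898.6667]
 [ 392.      138.8918  903.    ]
 [ 393.      138.9387  891.6667]
 [ 394.      138.8966  851.    ]
 [ 395.      138.441   776.3333]
 [ 396.      138.0639  813.3333]
 [ 397.      137.5582  951.3333]
 [ 398.      137.331   765.3333]
 [ 399.      137.2679  555.    ]]
```

View pics/w8c.png

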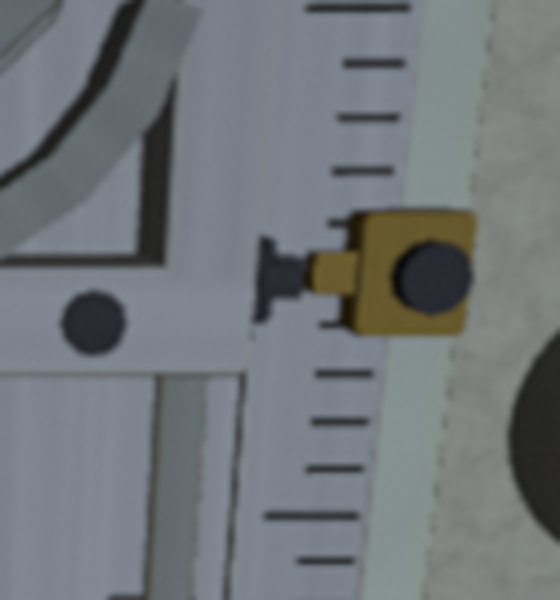

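Run:
```python
from h import *
gap(np.load("w8T.npy"),(391.5,138.9),(402,137.78))
p=cv2.imread("pics/w8.png").astype(int)
for u in (390,391,392,393,): print(u,[int(p[v,u].mean()) for v in range(130,150)])
for u in (401,402,404): print(u,[int(p[v,u][0]) for v in range(130,150)])
# yaw from shoe crossbar rear edge & strip ticks: detect via gradient
g=cv2.GaussianBlur(cv2.imread("pics/w8.png"),(0,0),1).mean(2)
m=dict(camera_model("wrist"));m["extrinsics"]=np.load("w8T.npy")
# crossbar front edge around row 163
pts=[]
for u in range(230,378):
    if 250<u<345: continue
    col=np.gradient(g[150:175,u]); pts.append((u,150+np.argmax(np.abs(col))))
pts=np.array(pts);print(pts[::12].tolist())
```

```text
ptr [ 12.7064 -42.7813  95.    ] idx [ 13.1149 -46.8029  95.    ] gap 0.40848848848859376
390 [132, 133, 129, 99, 61, 43, 43, 44, 45, 46, 46, 44, 43, 48, 83, 121, 135, 135, 133, 133]
391 [134, 136, 132, 101, 62, 43, 43, 46, 46, 46, 45, 45, 44, 48, 81, 119, 133, 134, 134, 132]
392 [133, 134, 130, 101, 63, 43, 44, 45, 45, 46, 45, 44, 42, 47, 81, 119, 132, 133, 132, 131]
393 [132, 133, 130, 107, 70, 46, 43, 45, 46, 47, 46, 43, 42, 48, 81, 118, 132, 132, 132, 132]
401 [144, 140, 106, 64, 46, 45, 48, 47, 47, 46, 47, 44, 50, 87, 127, 142, 142, 141, 143, 136]
402 [143, 139, 106, 64, 47, 46, 46, 48, 47, 47, 47, 45, 52, 86, 127, 142, 143, 141, 142, 136]
404 [143, 136, 104, 65, 48, 45, 47, 48, 46, 47, 47, 47, 47, 69, 100, 112, 112, 109, 99, 87]
[[230, 155], [242, 165], [348, 157], [360, 163], [372, 162]]
```

{"api": "drive_tool", "payload": {
  "rows": [
    [[255,0,0.0001,0.001,0,0,0],[255,0,0.0001,0.0009,0,0,0],[255,0,0,0,0,0,0],[255,0,-0.001,0,0,0,0],[255,0,-0.005,0,0,0,0],[255,0,0,0,0,0,0],[255,0,0,0,0,0,0]]
  ]
}}

```text
clock: 9.93
eef_pos: [0.4772, -0.052, 0.1763]
tcp_rot: [[0.185, -0.0, 0.983], [-0.983, -0.0, 0.185], [0.0, -1.0, -0.0]]
wrist_force: [-0.6, -1.0, -0.3]
gripper_width: -0.0002
```

```bash
python3 look.py w9;  python3 edge.py w9 120 150|grep -v '  0\.  '
python3 - <<'E'
from h import *
p=cv2.imread("pics/w9.png").astype(int)
for u in (388,390,391,392,393,): print(u,[int(p[v,u].mean()) for v in range(120,150)])
for u in (399,401,402,404): print(u,[int(p[v,u][0]) for v in range(120,150)])
E
```

```text
9.93 tcp [ 0.4772 -0.052   0.1763] tipP [-51.8091  -0.1325 103.2503] F [-0.6158 -0.9583 -0.3428] w -0.0002
[[ 0.1847 -0.0003  0.9828]
 [-0.9828 -0.0001  0.1847]
 [ 0.     -1.     -0.0003]]
brass bbox 395 124 39 29
brass tip cols
 [ 394.      138.6015  133.    ]
 [ 395.      138.248   379.    ]
 [ 396.      138.3743  513.    ]
 [ 397.      138.2245  539.    ]
 [ 398.      138.1794  535.    ]
 [ 399.      138.2034  531.    ]
 [ 400.      138.2011  532.    ]
 [ 401.      138.2731  542.    ]
 [ 402.      138.2378  576.    ]
 [ 403.      140.      758.    ]
 [ 404.      139.6248  813.    ]
 [ 405.      139.1663 1022.    ]
 [ 406.      139.9787 1173.    ]
 [ 407.      139.5696 1452.    ]
 [ 408.      138.6148 1633.    ]]
ptr 132.33333333333334
 [ 381.      143.6134  770.    ]
 [ 382.      139.6465 1673.6667]
 [ 383.      138.7431 1834.6667]
 [ 384.      138.0477 1654.6667]
 [ 385.      136.6102 1263.    ]
 [ 386.      137.9556  938.6667]
 [ 387.      138.0612  898.    ]
 [ 388.      138.0684  886.3333]
 [ 389.      138.0773  897.    ]
 [ 390.      138.0773  888.    ]
 [ 391.      138.0802 
[... 743 characters left out ...]
, 131, 132]
393 [132, 131, 131, 131, 131, 131, 131, 131, 132, 131, 132, 133, 131, 101, 67, 49, 42, 39, 38, 39, 40, 43, 71, 113, 131, 134, 132, 132, 132, 132]
399 [142, 142, 142, 144, 137, 103, 82, 107, 134, 142, 143, 142, 120, 75, 44, 44, 48, 48, 49, 47, 46, 45, 50, 86, 128, 143, 143, 143, 141, 119]
401 [140, 141, 142, 144, 137, 89, 54, 97, 130, 141, 141, 138, 118, 73, 44, 45, 47, 47, 47, 46, 48, 46, 48, 69, 102, 112, 110, 98, 90, 73]
402 [139, 139, 140, 142, 135, 88, 51, 87, 119, 123, 122, 115, 97, 61, 44, 45, 47, 48, 47, 47, 46, 46, 44, 42, 50, 53, 51, 43, 38, 28]
404 [140, 141, 137, 110, 74, 38, 14, 21, 32, 30, 23, 18, 15, 23, 40, 48, 46, 46, 46, 45, 47, 47, 43, 31, 16, 10, 8, 11, 10, 10]
```

View pics/w9c.png

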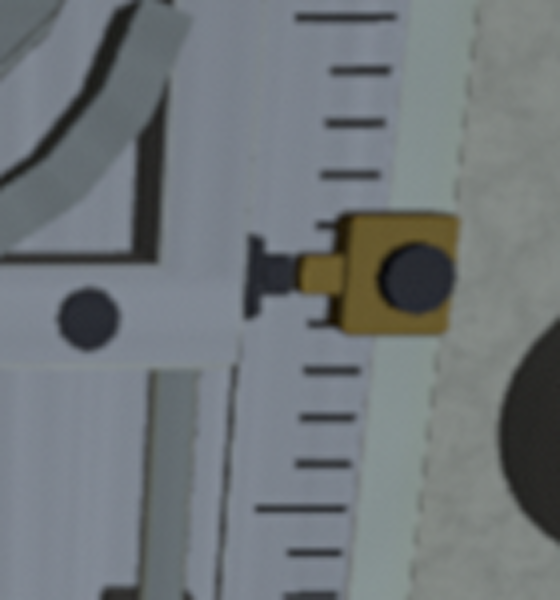

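```bash
python3 -c "
from h import *
gap(np.load('w9T.npy'),(389,138.07),(399,138.2))"
python3 - <<'E'
from h import *
# guard geometry prediction & views
m=camera_model("top"); 
for th in (2.0,2.1,2.25):
    a=np.array([0,60,90])/1e3
    # shut lip rel hinge: y -117, z +26 ; opening rotates about +x? shut -y,up -> open through up
    c,s=np.cos(-th),np.sin(-th)
    y,z=-.117,.026; L=[a+np.array([x,c*y-s*z,s*y+c*z]) for x in(-.09,0,.09)]
    print(th,(np.array(L)*1e3).round().tolist(),[toW(l).round(3).tolist() for l in L],[proj(m,toW(l)).round(1).tolist() for l in L],[proj(camera_model("side"),toW(l)).round(1).tolist() for l in L])
E
```

```text
ptr [ 13.0921 -42.8444  95.    ] idx [ 13.0259 -46.8427  95.    ] gap -0.06625125945972066
2.0 [[-90.0, 132.0, 186.0], [0.0, 132.0, 186.0], [90.0, 132.0, 186.0]] [[0.415, 0.071, 0.186], [0.503, 0.088, 0.186], [0.591, 0.105, 0.186]] [[250.5, 250.6], [245.9, 221.3], [241.4, 192.6]] [[309.7, 222.4], [278.4, 218.5], [247.7, 214.7]]
2.1 [[-90.0, 142.0, 178.0], [0.0, 142.0, 178.0], [90.0, 142.0, 178.0]] [[0.413, 0.08, 0.178], [0.501, 0.097, 0.178], [0.589, 0.114, 0.178]] [[247.6, 251.3], [243.1, 222.2], [238.6, 193.6]] [[309.1, 226.6], [277.8, 222.6], [247.0, 218.7]]
2.25 [[-90.0, 154.0, 165.0], [0.0, 154.0, 165.0], [90.0, 154.0, 165.0]] [[0.41, 0.092, 0.165], [0.499, 0.109, 0.165], [0.587, 0.126, 0.165]] [[244.0, 252.5], [239.5, 223.5], [235.2, 195.2]] [[308.3, 232.9], [276.9, 228.9], [246.1, 224.9]]
```

{"api": "drive_tool", "payload": {
  "rows": [
    [[255,0,-0.05,0,0,0,0],[255,0,-0.05,0,0,0,0],[255,0,-0.047,0,0,0,0],[255,-0.025,0,0.013,0,0,0],[255,-0.05,0,0.013,0,0,0],[255,-0.05,0,0.013,0,0,0],[255,-0.04,0,0.013,0,0,0],[255,-0.01,0,0,0,0,0],[255,0,0,0,0,0,0],[255,0,0,0,0,0,0]]
  ]
}}

```text
clock: 11.22
eef_pos: [0.4962, 0.1277, 0.3232]
tcp_rot: [[0.182, -0.0, 0.983], [-0.983, -0.001, 0.182], [0.001, -1.0, -0.001]]
wrist_force: [0.7, -0.2, 0.1]
gripper_width: -0.0001
```

Run:
```python
from h import *
s=st();m=camera_model("wrist");p,d=camera("wrist");cv2.imwrite("pics/w10.png",p);np.save("w10T.npy",m["extrinsics"])
p,d=camera("side");cv2.imwrite("pics/s10c.png",cv2.resize(p[100:280,200:380],None,fx=3.3,fy=3.3,interpolation=cv2.INTER_CUBIC))
st()
```

```text
11.22 tcp [0.4962 0.1277 0.3232] tipP [  0.9823 172.562  250.1537] F [ 0.6726 -0.2303  0.0888] w -0.0001
[[ 0.1821 -0.0003  0.9833]
 [-0.9833 -0.0013  0.1821]
 [ 0.0012 -1.     -0.0006]]
11.32 tcp [0.4963 0.1279 0.3233] tipP [  1.1028 172.7456 250.2676] F [-0.591   0.1247 -0.4514] w -0.0
[[ 0.1819 -0.0001  0.9833]
 [-0.9833 -0.0009  0.1819]
 [ 0.0009 -1.     -0.0003]]
```

View pics/w10.png

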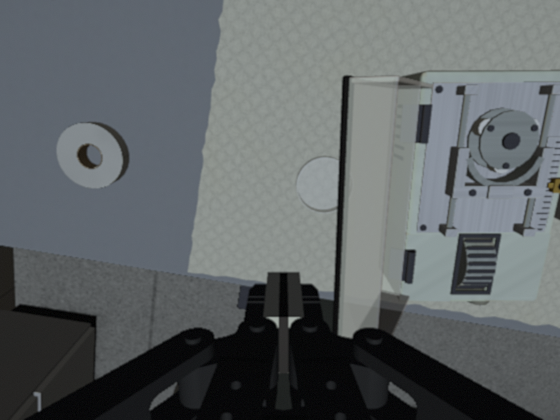

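View pics/s10c.png

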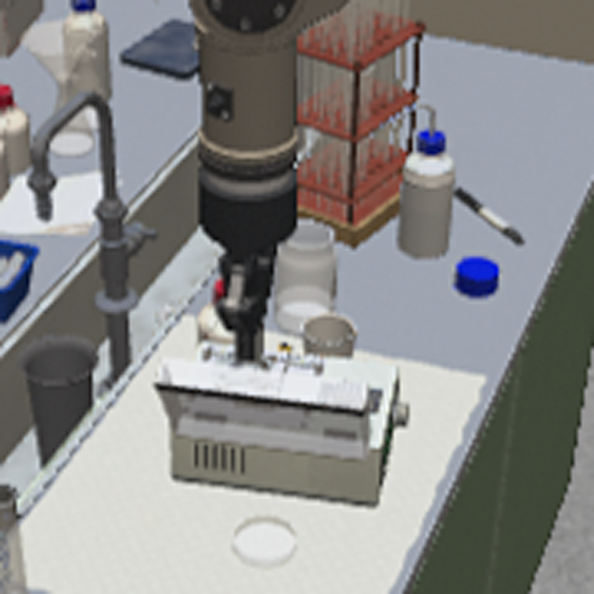

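Run:
```python
from h import *
m=dict(camera_model("wrist"));m["extrinsics"]=np.load("w10T.npy")
for z in (.17,.18,.19): print(z,[(toP(onz(m,u,z))*1e3).round(1) for u in ((344,78),(341,200),(337,320))])
```

```text
0.17 [array([ 92.6, 137.4, 170. ]), array([ 21.8, 136.2, 170. ]), array([-63.6, 135.5, 170. ])]
0.18 [array([ 92., 139., 180.]), array([ 24.3, 137.8, 180. ]), array([-57.2, 137.2, 180. ])]
0.19 [array([ 91.4, 140.5, 190. ]), array([ 26.9, 139.5, 190. ]), array([-50.7, 138.8, 190. ])]
```

Run:
```python
import numpy as np
h=8
def P(th,s,t=25.5):
    c,s_=np.cos(th),np.sin(th); return np.array([60-s*c+t*s_, 90+s*s_+t*c])
def tip(th):
    if th>np.pi/2:
        e=P(th,121); y=e[0]; z=e[1]-13
    else: y,z=P(th,108)
    return np.array([y+h,z])
ths=np.r_[2.1:0:27j]
prev=None
for th in ths:
    q=tip(th); 
    print(round(th,3),q.round(1), None if prev is None else [round(-(q-prev)[0],1),round(-(q-prev)[1],1)])
    prev=q
```

```text
2.1 [151.1 168.6] None
2.019 [143.4 175. ] [np.float64(7.7), np.float64(-6.4)]
1.938 [135.3 180.7] [np.float64(8.2), np.float64(-5.8)]
1.858 [126.7 185.8] [np.float64(8.6), np.float64(-5.1)]
1.777 [117.7 190.2] [np.float64(9.0), np.float64(-4.4)]
1.696 [108.4 193.9] [np.float64(9.3), np.float64(-3.6)]
1.615 [ 98.9 196.7] [np.float64(9.6), np.float64(-2.9)]
1.535 [ 89.6 198.9] [np.float64(9.3), np.float64(-2.1)]
1.454 [ 80.7 200.2] [np.float64(8.9), np.float64(-1.4)]
1.373 [ 71.8 200.9] [np.float64(8.9), np.float64(-0.7)]
1.292 [ 62.8 200.8] [np.float64(9.0), np.float64(0.1)]
1.212 [ 53.9 200.1] [np.float64(8.9), np.float64(0.8)]
1.131 [ 45.1 198.6] [np.float64(8.8), np.float64(1.5)]
1.05 [ 36.4 196.4] [np.float64(8.7), np.float64(2.2)]
0.969 [ 27.9 193.5] [np.float64(8.5), np.float64(2.9)]
0.888 [ 19.7 189.9] [np.float64(8.2), np.float64(3.6)]
0.808 [ 11.8 185.7] [np.float64(7.9), np.float64(4.2)]
0.727 [  4.2 180.8] [np.float64(7.5), np.float64(4.8)]
0.646 [ -2.9 175.4] [np.float64(7.1), np.float64(5.4)]
0.565 [ -9.5 169.4] [np.float64(6.7), np.float64(6.0)]
0.485 [-15.7 162.9] [np.float64(6.2), np.float64(6.5)]
0.404 [-21.3 155.9] [np.float64(5.6), np.float64(7.0)]
0.323 [-26.3 148.5] [np.float64(5.0), np.float64(7.4)]
0.242 [-30.7 140.7] [np.float64(4.4), np.float64(7.8)]
0.162 [-34.5 132.5] [np.float64(3.8), np.float64(8.1)]
0.081 [-37.6 124.1] [np.float64(3.1), np.float64(8.4)]
0.0 [-40.  115.5] [np.float64(2.4), np.float64(8.6)]
```

{"api": "drive_tool", "payload": {
  "rows": [
    [[255,0,0.03,0,0,0,0],[255,0,0.034,0,0,0,0],[255,0,0.018,0,0,0,0],[255,0.01,0,0,0,0,0],[255,0.012,0,0,0,0,0],[255,0.008,-0.006,0,0,0,0],[255,0.008,-0.006,0,0,0,0],[255,0.009,-0.005,0,0,0,0]]
  ]
}}

```text
clock: 12.32
eef_pos: [0.5052, 0.083, 0.2593]
tcp_rot: [[0.185, 0.001, 0.983], [-0.983, 0.0, 0.185], [0.0, -1.0, 0.001]]
wrist_force: [0.5, 1.3, -0.8]
gripper_width: -0.0002
```

Run:
```python
from h import *
s=st();p,d=camera("wrist");cv2.imwrite("pics/w11.png",p)
```

```text
12.32 tcp [0.5052 0.083  0.2593] tipP [  1.4412 126.991  186.3251] F [ 0.4696  1.3335 -0.7657] w -0.0002
[[ 0.1847  0.0014  0.9828]
 [-0.9828  0.      0.1847]
 [ 0.0002 -1.      0.0014]]
```

View pics/w11.png

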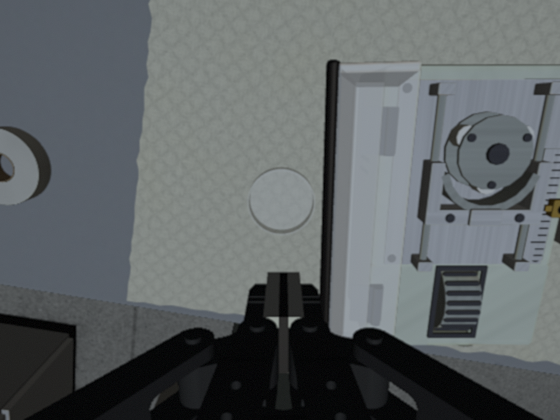

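{"api": "drive_tool", "payload": {
  "rows": [
    [[255,0.009,-0.004,0,0,0,0],[255,0.009,-0.004,0,0,0,0],[255,0.01,-0.003,0,0,0,0],[255,0.009,-0.002,0,0,0,0],[255,0.009,-0.001,0,0,0,0],[255,0.009,-0.001,0,0,0,0],[255,0.009,0,0,0,0,0],[255,0.009,0.001,0,0,0,0]]
  ]
}}

```text
clock: 13.38
eef_pos: [0.5184, 0.0111, 0.2724]
tcp_rot: [[0.185, 0.0, 0.983], [-0.983, -0.0, 0.185], [0.0, -1.0, 0.0]]
wrist_force: [-0.5, 0.8, 0.5]
gripper_width: -0.0004
```

Run:
```python
from h import *
s=st();p,d=camera("wrist");cv2.imwrite("pics/w12.png",p)
p,d=camera("side");cv2.imwrite("pics/s12c.png",cv2.resize(p[100:280,200:380],None,fx=3.3,fy=3.3,interpolation=cv2.INTER_CUBIC))
```

```text
13.38 tcp [0.5184 0.0111 0.2724] tipP [  0.6493  53.9251 199.4093] F [-0.4863  0.7759  0.5137] w -0.0004
[[ 0.1848  0.0001  0.9828]
 [-0.9828 -0.0002  0.1848]
 [ 0.0002 -1.      0.    ]]
```

View pics/w12.png

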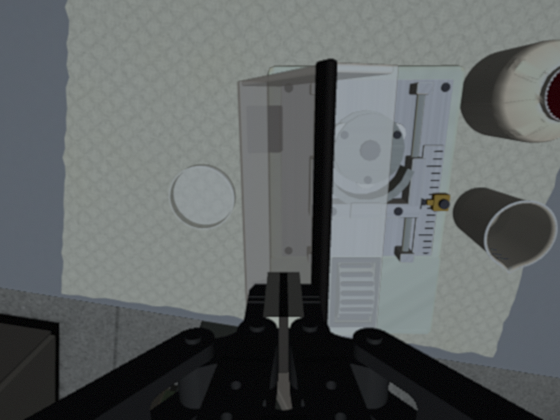

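View pics/s12c.png

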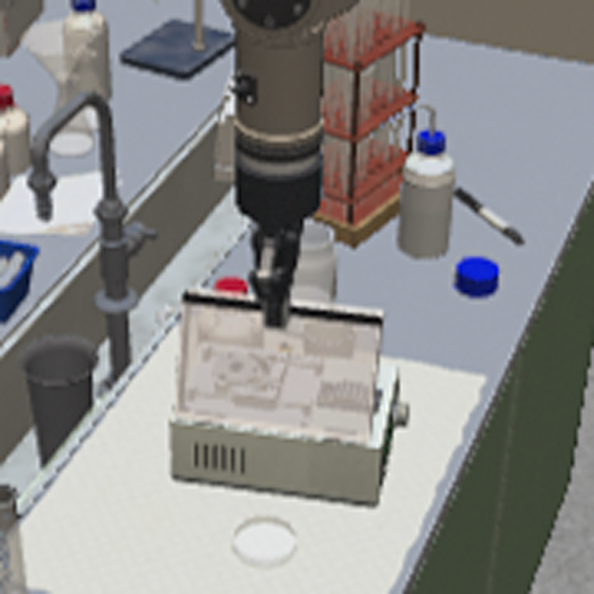

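{"api": "drive_tool", "payload": {
  "rows": [
    [[255,0.009,0.0015,0,0,0,0],[255,0.0085,0.0022,0,0,0,0],[255,0.0085,0.003,0,0,0,0],[255,0.008,0.0036,0,0,0,0],[255,0.008,0.0042,0,0,0,0],[255,0.0075,0.0048,0,0,0,0],[255,0.007,0.0054,0,0,0,0],[255,0.007,0.006,0,0,0,0],[255,0.006,0.0065,0,0,0,0]]
  ]
}}

```text
clock: 14.6
eef_pos: [0.5312, -0.0571, 0.2347]
tcp_rot: [[0.185, -0.0, 0.983], [-0.983, -0.0, 0.185], [0.0, -1.0, -0.0]]
wrist_force: [0.2, -0.2, 0.8]
gripper_width: -0.0
```

Run:
```python
from h import *
s=st();p,d=camera("wrist");cv2.imwrite("pics/w13.png",p)
```

```text
14.6 tcp [ 0.5312 -0.0571  0.2347] tipP [  0.2208 -15.4651 161.686 ] F [ 0.1668 -0.1807  0.8467] w -0.0
[[ 0.1846 -0.0001  0.9828]
 [-0.9828 -0.0002  0.1846]
 [ 0.0002 -1.     -0.0002]]
```

View pics/w13.png

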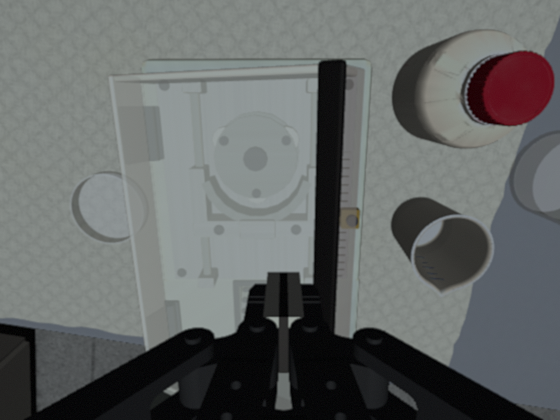

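{"api": "drive_tool", "payload": {
  "rows": [
    [[255,0.006,0.007,0,0,0,0],[255,0.006,0.0074,0,0,0,0],[255,0.005,0.0078,0,0,0,0],[255,0.005,0.008,0,0,0,0],[255,0.004,0.008,0,0,0,0],[255,0.002,0.004,0,0,0,0],[255,0,0.002,0,0,0,0],[255,0,0,0,0,0,0]]
  ]
}}

```text
clock: 15.65
eef_pos: [0.5363, -0.084, 0.191]
tcp_rot: [[0.185, 0.0, 0.983], [-0.983, -0.0, 0.185], [0.0, -1.0, 0.0]]
wrist_force: [-1.4, 0.3, 1.0]
gripper_width: 0.0001
```

Tip at z=118 mm; press the last millimetres in small steps.

{"api": "drive_tool", "payload": {
  "rows": [
    [[255,0,0.001,0,0,0,0],[255,0,0.001,0,0,0,0],[255,0,0.001,0,0,0,0],[255,0,0,0,0,0,0]]
  ]
}}

```text
clock: 16.15
eef_pos: [0.5364, -0.0841, 0.1882]
tcp_rot: [[0.185, 0.0, 0.983], [-0.983, -0.0, 0.185], [0.0, -1.0, 0.0]]
wrist_force: [-0.5, -0.7, 1.0]
gripper_width: -0.0
```

{"api": "drive_tool", "payload": {
  "rows": [
    [[255,0,0.001,0,0,0,0],[255,0,0.001,0,0,0,0],[255,0,0,0,0,0,0]]
  ]
}}

```text
clock: 16.52
eef_pos: [0.5365, -0.0841, 0.188]
tcp_rot: [[0.185, 0.0, 0.983], [-0.983, -0.001, 0.185], [0.001, -1.0, 0.0]]
wrist_force: [-3.7, 0.8, 13.7]
gripper_width: 0.0
```

{"api": "drive_tool", "payload": {
  "rows": [
    [[255,0,0.001,0,0,0,0],[255,0,0,0,0,0,0]]
  ]
}}

```text
clock: 16.77
eef_pos: [0.5365, -0.0841, 0.1879]
tcp_rot: [[0.185, 0.0, 0.983], [-0.983, -0.001, 0.185], [0.001, -1.0, -0.0]]
wrist_force: [-6.2, -0.0, 19.4]
gripper_width: 0.0002
```

{"api": "drive_tool", "payload": {
  "rows": [
    [[255,0,-0.003,0,0,0,0],[255,0,-0.01,0,0,0,0],[255,0,-0.04,0,0,0,0],[255,0,-0.05,0,0,0,0],[255,0,-0.03,-0.02,0,0,0],[255,0,0,-0.03,0,0,0],[255,0,0,0,0,0,0],[255,0,0,0,0,0,0]]
  ]
}}

```text
clock: 17.77
eef_pos: [0.4875, -0.0932, 0.318]
tcp_rot: [[0.185, 0.0, 0.983], [-0.983, 0.0, 0.185], [-0.0, -1.0, 0.0]]
wrist_force: [0.7, 0.7, 0.4]
gripper_width: 0.0001
```

Run:
```python
from h import *
s=st();m=camera_model("wrist");np.save("w14T.npy",m["extrinsics"]);p,d=camera("wrist");cv2.imwrite("pics/w14.png",p)
p,d=camera("side");cv2.imwrite("pics/s14c.png",cv2.resize(p[150:290,200:360],None,fx=4,fy=4,interpolation=cv2.INTER_CUBIC))
```

```text
17.77 tcp [ 0.4875 -0.0932  0.318 ] tipP [-49.4788 -42.5615 244.9943] F [0.7317 0.6871 0.4008] w 0.0001
[[ 0.1849  0.0005  0.9828]
 [-0.9828  0.0001  0.1849]
 [-0.     -1.      0.0005]]
```

View pics/w14.png

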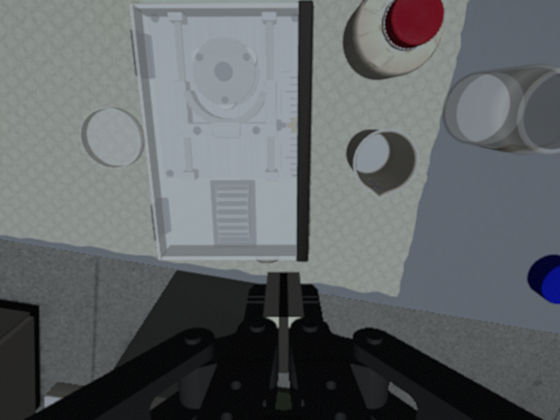

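View pics/s14c.png

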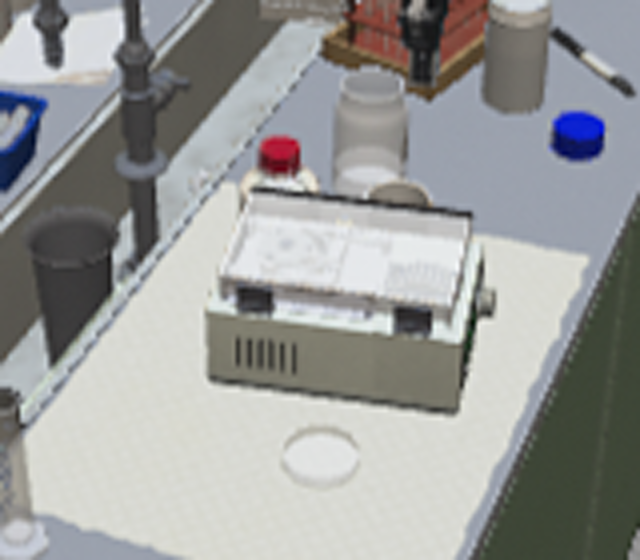

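Run:
```python
import cv2
p=cv2.imread("pics/w14.png");c=p[95:155,250:320]
c=cv2.normalize(c,None,0,255,cv2.NORM_MINMAX)
cv2.imwrite("pics/w14c.png",cv2.resize(c,None,fx=9,fy=9,interpolation=cv2.INTER_CUBIC))
```

```text
(no output)
```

View pics/w14c.png

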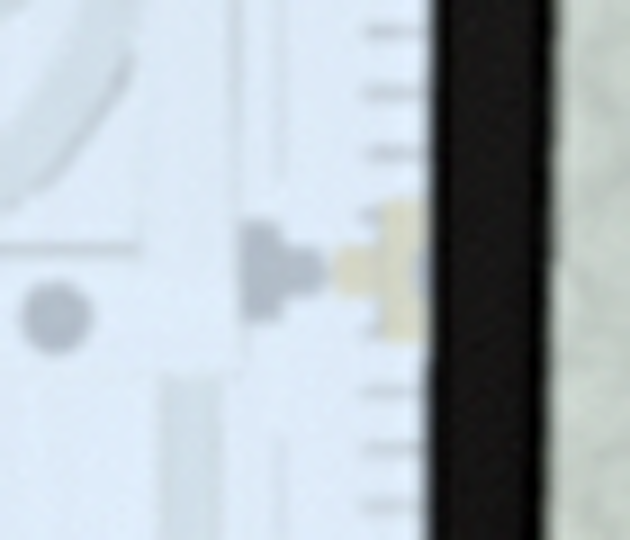

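The pointer (row about 272 in the crop) and the index tip (about 271) are still level under the shut guard. Nothing is touching the robot, so I'm handing in the job.

```bash
python3 -c "
from cell import *
print(sense()['clock'],sense()['dq'].round(4)); print(sign_off())"
```

```text
17.875 [-0.0026  0.0029 -0.0005 -0.0017 -0.0001  0.0024 -0.0007]
the job is handed in; nothing more can be done
None
```

The pump is set and its guard is shut. I handed the job in at about 17.9 s.

- **Wheel and pointer:** I rolled the wheel with the closed fingertips in four strokes, the last one finished in two small nudges. The start gap was about 18.3 mm. After I lifted off, the pointer measured within about 0.1 mm of the index tip (0.07 mm past it). The last wrist picture, through the shut guard, still shows the two level.
- **Guard:** I then pushed the guard over along its arc and pressed down on the flat outer face close to the lip. It stopped with the fingertip at about 115 mm height, against a calculated 115.5 mm, and held under 19 N. The wrist and side pictures show it lying flat on the deck.
- **Forces and loose things:** The highest wrist force I read was about 20 N. The bottle, beaker, jar, dish and cap are unmoved in the last pictures by eye. I last saw the tape in place before pushing the guard, and it was nowhere near the arm's path.
- **Discarded reading:** My first wrist-camera measurement disagreed with the top camera by about 12 mm, because the arm was still settling between the picture and the pose reading. I redid it with matching poses, and no other checks disagreed.

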